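# Pump up the vacuum board holder

### The arm

A 6-joint arm with a two-finger parallel gripper is mounted at the origin on the work surface. World frame = base frame: x ahead of the robot, y to its left, z up, the work surface at z = 0. Lengths are in m, angles in rad, forces in N, time in s.
With the tool pointing down it reaches from about 0.25 to 0.775 m from the base axis. Payload 4 kg.
Tool frame: the origin (TCP) lies on the centre line of the jaws, within the pads' length; the fingertips stand 8 mm ahead of it and the grasp point (between the pads) lies 11 mm behind it; z points along the fingers, y is the direction in which the jaws open and shut (so a half turn about z gives the same grasp; the last joint's range is limited). The gripper opens to 94 mm and grips with 3 to 60 N. Pads are 16 mm wide; open, the fingers measure 119 mm over their backs; the gripper's body (75 mm by 177 mm) begins 78 mm behind the grasp point.
Start: joints at [-1.398, 0.087, 1.371, -0, 1.684, -0.103], TCP at [0.15, -0.529, 0.214] pointing down, gripper open.
Joint ranges: [-3.1, 3.1], [-0.76, 2.03], [0.27, 2.55], [-1.08, 4.22], [0.17, 2.65], [-2.57, 2.57]. Speed limits (rad/s): [2.79, 2.79, 3.14, 3.14, 3.14, 3.14].

### API

Orientations are given as [roll, pitch, yaw] about the fixed x, y, z axes, in that order (R = Rz(yaw) Ry(pitch) Rx(roll)).
In Python, from bench import * gives the robot as it stands.
- The arm moves only by the tool step_arm, never from a script. Its argument "steps" is a list of rows, each an object of numbers: "jaw": the opening, from 0 (shut) to 1 (fully open); "tx", "ty", "tz": the shift along the tool's x, y, z in m; "ax", "ay", "az": the turn, a rotation vector about the tool's x, y, z in rad. In form: [{"jaw": .., "tx": .., "ty": .., "tz": .., "ax": .., "ay": .., "az": ..}, ...]. A call has 1 to 8 rows; each row is the pose to reach, as a shift and turn from the pose measured when the call began, along the tool's axes at that moment; what a row does not reach only later rows make up. A row lasts 1/10 s, in which the tool goes at most 50 mm and 8.59 degrees, less where a joint would pass 70% of its speed; a pose out of reach is approached as far as the arm can. A call with a gripper value outside its range is refused whole. The fingers move at their own pace and stop on an object; the grip force is fixed at half the most. Time passes only in rows, so rows that repeat a pose let the fingers close. It gives the time, the measured TCP pose, the force and the opening at its end, in the units of the state.
- get_obs(): the state, without advancing time (a new reading comes with each control period).
- snapshot(name): name is "side" or "top"; returns (picture, depth): 480x640x3 uint8, red, green, blue; 480x640 float32, m along the optical axis (not along the pixel's ray), 0 where there is no reading.
- camera_model(name): a dict with "intrinsics" (3x3 intrinsics, pixels), "origin" and "orientation" of the camera in the world. Camera axes: x right, y down, z forward; pixel columns grow to the right and rows downward; lengths in m; the calibration is good to about 2 mm. A picture is of the moment at which its call begins. camera_model takes no time and is no camera call.
- close_job(): hands the job in, once; it reports no verdict.
Trained networks look in the newest picture that a camera, given by its name, has taken for a name from the list of things; names that differ only in an ending like _2 or _b are one class to them, and where a whole thing is asked for, a point or a joint stands for the part that bears it (a point fixed in the world has none). Each returns a list of dicts, best first, with "confidence" (0 to 1); they miss things now and then, are a little off and sometimes report something else, mostly with a low value. They report only what shows in the picture. A call takes as long as a camera call. They do not tell look-alikes from the thing itself.
- silhouettes(camera, query): "pixels" (480x640 bool, what is visible of it) and "rect" ([left, top, right, bottom] in pixels, round what is visible of it).
The state is a dict: "time": time; "joint_positions": joint angles; "qvel": joint speeds; "joint_torque": joint torques, N m; "tool_pos": TCP position; "ee_rot": TCP orientation; "wrist_force": force on the tool from outside, world axes, zero at the start; "wrist_torque": the same for the moment, N m; "width": finger opening in m.
Only numpy, scipy, OpenCV 4.12 (cv2) and the standard library are available. Lean on these libraries where they do the work, as an engineer would, in place of code of your own. Each camera call takes 0.05 s, during which the arm holds its last target. There are 200 camera calls.

### The job

The vacuum board holder has to be pumped up: with the fingertips on top of its round knob, press the knob all the way down and let it spring right back up, again and again, until the indicator pin beside it stands fully out, its thick foot showing. Then stop at once, without one more stroke, and move clear of it. Do not take hold of the knob or touch the pin, do not lift, tip or shove the holder, and leave everything else on the bench alone.

Things in the scene. Friction and masses are not known exactly. Their poses are not given: they have to be found in the camera images.
- holder: vacuum board holder, a loose 1.6 kg block: base plate 200 x 84 x 10 mm (long along its x), a grey housing on it (x -95 to 30 mm, 64 mm wide, top 80 mm above the mat) and at the +x end a low pedestal (36 mm) with a small board on it. Origin at the centre of the underside, z up. The knob's axis is at x = -60 mm, the indicator pin's at x = +15 mm, both y = 0, upright
- knob_face (a point): centre of the flat top face of the pump knob: a black disc 44 mm across and 20 mm thick on a 14 mm steel rod, 130 mm above the mat when up; it moves down with the knob
- plunger (a joint): how far the knob is pressed, m: 0 = fully up, 0.014 = fully down on its stop. Spring 6.4 N at the top, 12 N at the bottom, plus damping of 50 N per m/s; the spring returns the knob in about 0.2 s when the finger is withdrawn
- knob_top: upper 7 mm of the knob, the part to press; fixed to the plunger, its origin 50 mm below the top face on the knob's axis
- knob_rim: lower 13 mm of the knob (its sides, where one would take hold of it); fixed to the plunger, its origin 50 mm below the top face on the knob's axis
- pin_tip (a point): top end of the indicator pin, a plain white plastic rod 12 mm thick, 75 mm from the knob's axis; 82 mm above the mat when fully in, 122 mm when fully out
- pin (a joint): how far the pin is out, m: 0 = in (2 mm shows); 0.040 = fully out (42 mm shows, with 5 mm of its 20 mm wide foot). Starts at 0 to 0.022. It rises only as the knob springs back: each full stroke (right down to the stop, at least 13 mm, then fully up) lifts it one catch, to about the next of 0.010, 0.020, 0.030, 0.040 (the first may lift 3 to 14 mm); friction keeps it there. 2 to 4 strokes: check after each
- pin_rod: the indicator pin as a solid, not to be touched; its origin 2 mm below the pin's top end
- dispenser: loose bystander: alcohol dispenser bottle, white plastic, 64 mm wide, 111 mm tall, with a dished steel press-plate on top (it is NOT the pump to be worked); origin at the centre of its underside
- flux_tin: loose bystander: closed flat round tin, 56 mm wide, 26 mm tall; origin at the centre of its underside
- spool: loose bystander: spool of solder standing on end, 60 mm wide, 40 mm tall; origin at the centre of its underside
- sponge_tray: loose bystander: black tray with a tip sponge, 90 x 70 x 22 mm; origin at the centre of its underside
- small_box: loose bystander: cardboard carton 100 x 70 x 50 mm; origin at the centre of its underside
- screwdriver: loose bystander: screwdriver lying on the mat, 170 mm long along its x; origin under its middle
- spare_board: loose bystander: circuit board lying flat, 70 x 50 mm, 11 mm tall; origin at the centre of its underside
Things that resemble listed ones, but are neither listed nor needed, are in the scene too. Leave any green look-alike of the holder alone.

How it is judged:
On the way, in this order (a step that is already met when the one before it is completed fails the run):
1. the knob is pressed down by at least 11 mm for the first time (value of joint plunger above 0.011 m), for 0.02 s.
2. the knob is back up after a stroke, the pin partly out (value of joint plunger below 0.003 m and value of joint pin between 0.0075 and 0.0365 m), for 0.02 s.
3. the knob is pressed down again (value of joint plunger above 0.011 m), for 0.02 s.
4. the pin stands fully out and the knob is back up (value of joint plunger below 0.004 m and value of joint pin above 0.0365 m), for 0.02 s.
At the end, for the whole second after the job is handed in: the pin stands at least 36.5 mm of its 40 mm out, the knob is up (within 4 mm), the holder stands level and at rest within 20 mm of where it started, and every bystander is within 25 mm of its start (all of step 4 and distance of holder from where it was at the start of the episode below 0.02 m and angle between holder's own z axis and vertical below 0.05 rad and linear speed of holder below 0.02 m/s and distance of each of dispenser, flux_tin, spool, sponge_tray, small_box, screwdriver, spare_board from where it was at the start of the episode below 0.025 m); the robot touches nothing.
It fails at once if the knob is pressed more than 6 mm again after the pin is fully out (value of joint pin above 0.0365 m and value of joint plunger above 0.006 m).
It fails at once if the robot touches the indicator pin (contact force between the arm and pin_rod above 1 N).
It fails at once if the fingers take hold of the knob by its sides (contact force between the fingers and knob_rim above 1.5 N).
It fails at once if the holder is lifted more than 10 mm, tipped more than 0.12 rad or shoved more than 20 mm (height (world z) of holder above 0.01 m or angle between holder's own z axis and vertical above 0.12 rad or distance of holder from where it was at the start of the episode above 0.02 m).
It fails at once if a bystander is moved or lifted by more than 25 mm (distance of any of dispenser, flux_tin, spool, sponge_tray, small_box, screwdriver, spare_board from where it was at the start of the episode above 0.025 m).
It also fails if it takes over 45 s, if anything falls off the work surface, if the arm or the gripper's body presses on something with over 40 N, if the wrist force passes 120 N, or if a joint passes its speed limit or range.

## Working session

There is one attempt and no reset: what is moved stays moved. The work goes in short steps, Python scripts to look and compute and a tool call to move; the robot and the scene stay as the last step left them, time stands still between calls to the robot, and variables do not carry over. Pictures are saved under pics/ and viewed, about 8 in all and at most 12, crops included, and the job is handed in when it is done.

Besides the shell and the picture viewer there is one more tool, called after ">>>" by a JSON object that holds its "method" and its "body", one argument or row to a line. step_arm: Moves the arm, as the interface text tells. Its arguments: {"type":"object","properties":{"steps":{"type":"array"}},"required":["steps"]}

```bash
mkdir -p pics; cat > h.py <<'E'
from bench import *
import numpy as np, cv2
from scipy.spatial.transform import Rotation as R
def pose(n):
    m=camera_model(n); K=np.array(m["intrinsics"]); o=np.array(m["origin"]); q=m["orientation"]; q=np.array(q)
    Rm=q if q.shape==(3,3) else (R.from_euler('xyz',q).as_matrix() if q.size==3 else R.from_quat(q).as_matrix())
    return K,o,Rm
def pts(n,d,mask):
    K,o,Rm=pose(n); v,u=np.nonzero(mask&(d>0)); z=d[v,u]
    c=np.stack([(u-K[0,2])/K[0,0]*z,(v-K[1,2])/K[1,1]*z,z],1)
    return c@Rm.T+o
def proj(n,p):
    K,o,Rm=pose(n); c=(np.array(p)-o)@Rm; c=c@K.T; return c[...,:2]/c[...,2:]
E
python3 - <<'E'
from h import *
for n in("side","top"):
    print(n,camera_model(n))
    im,d=snapshot(n); cv2.imwrite(f"pics/{n}0.png",im[...,::-1]); np.save(f"{n}_d.npy",d)
    for q in("holder","knob_top","pin_rod","dispenser"):
        for s in silhouettes(n,q):
            P=pts(n,d,s["pixels"])
            print(n,q,round(s["confidence"],2),s["rect"],len(P), P.min(0).round(3) if len(P) else'',P.max(0).round(3) if len(P) else '',np.median(P,0).round(3) if len(P) else'')
print(get_obs())
E
```

```text
side {'intrinsics': array([[502.2314551 ,   0.        , 307.09769479],
       [  0.        , 502.2314551 , 239.67945983],
       [  0.        ,   0.        ,   1.        ]]), 'origin': array([-0.1802261 ,  0.66242376,  0.63961472]), 'orientation': array([-2.078639  , -0.00801636, -2.35328107])}
side holder 0.98 [372.1, 240.8, 399.6, 305.7] 639 [ 0.197 -0.198 -0.002] [0.386 0.092 0.196] [ 0.342 -0.097  0.033]
side holder 0.96 [234.0, 247.0, 298.6, 317.5] 3058 [ 0.447 -0.036 -0.001] [0.705 0.177 0.133] [0.494 0.128 0.057]
side holder 0.92 [257.8, 167.6, 335.2, 226.0] 2312 [ 0.652 -0.408 -0.001] [ 0.9   -0.15   0.133] [ 0.755 -0.207  0.04 ]
side holder 0.56 [210.1, 379.4, 351.1, 480.0] 9519 [ 0.104  0.206 -0.002] [0.329 0.404 0.133] [0.175 0.33  0.053]
side knob_top 0.78 [302.0, 380.3, 337.4, 406.7] 721 [ 0.134  0.177 -0.002] [0.269 0.319 0.133] [0.154 0.299 0.13 ]
side knob_top 0.67 [243.4, 245.8, 261.6, 259.2] 218 [0.48  0.017 0.002] [0.679 0.144 0.133] [0.5   0.127 0.13 ]
side knob_top 0.53 [267.4, 168.3, 287.6, 173.9] 90 [ 0.788 -0.227  0.123] [ 0.832 -0.182  0.133] [ 0.804 -0.2    
[... 1575 characters left out ...]
.107]
{'time': 0.5, 'joint_positions': array([-1.39809908e+00,  8.72168228e-02,  1.37076815e+00, -1.34911101e-05,
        1.68358581e+00, -1.03085840e-01]), 'qvel': array([-2.63941150e-04, -8.03163056e-04, -5.18231225e-04,  9.74854972e-06,
       -1.14061294e-04,  6.38459499e-04]), 'joint_torque': array([-5.30009947e-04, -3.39625275e+01, -3.02266645e+01,  7.17970566e-02,
        2.43915094e-02, -2.65410716e-05]), 'tool_pos': array([ 0.14976335, -0.52921407,  0.21346206]), 'ee_rot': array([3.14157228e+00, 1.55845518e-05, 2.75781563e-01]), 'wrist_force': array([-0.24107132, -0.51520276, -0.08417335]), 'wrist_torque': array([-0.00551426, -0.00966626,  0.00016586]), 'width': 0.09410786126759875}
```

View pics/top0.png

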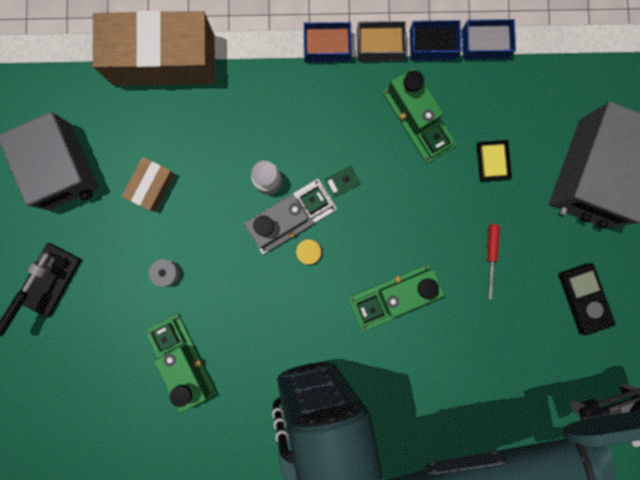

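View pics/side0.png

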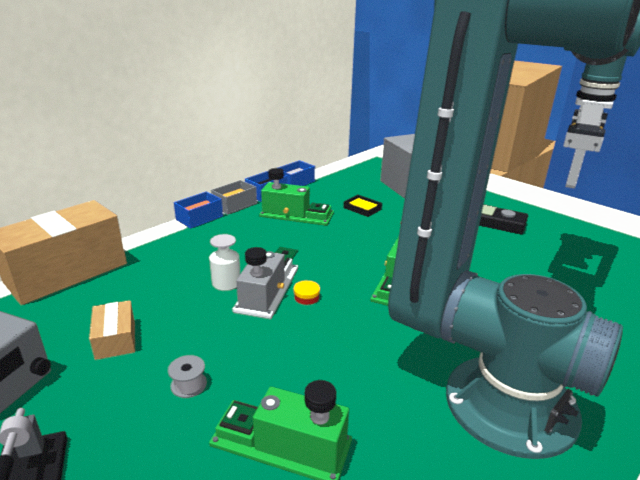

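The top picture shows four holder-like things. The grey one is at about (290,215), with its knob at (263,226) and its pin at (295,210). The green look-alikes are at (418,115), (397,298) and (180,362). The dispenser at (266,176) also has a round top. The grey one with the white base plate fits the description, so I'll check it in a close crop and measure it.

```bash
python3 - <<'E'
from h import *
a=cv2.imread("pics/top0.png")[160:265,235:345]; b=cv2.imread("pics/side0.png")[225:325,205:315]
cv2.imwrite("pics/crop0.png",np.hstack([cv2.resize(a,(400,400),interpolation=cv2.INTER_CUBIC),cv2.resize(b,(400,400),interpolation=cv2.INTER_CUBIC)]))
for n in("top","side"):
    d=np.load(f"{n}_d.npy"); P=pts(n,d,np.ones_like(d,bool))
    Q=P[(abs(P[:,0]-.53)<.12)&(abs(P[:,1]-.07)<.12)]
    k=Q[(abs(Q[:,2]-.13)<.006)]; (c,r)=cv2.minEnclosingCircle(k[:,:2].astype(np.float32))
    print(n,"knob",len(k),c,r,k.mean(0),np.median(k[:,2]))
    hs=Q[(abs(Q[:,2]-.08)<.008)]; print("housing top",len(hs),cv2.minAreaRect(hs[:,:2].astype(np.float32)))
    bp=Q[(Q[:,2]>.006)&(Q[:,2]<.014)]; print("base",len(bp))
    p=Q[(Q[:,2]>.086)&(Q[:,2]<.122)&(np.hypot(Q[:,0]-c[0],Q[:,1]-c[1])>.05)]; print("pinlike",len(p), p.mean(0) if len(p) else '',p[:,2].max() if len(p) else '')
E
```

```text
top knob 329 (0.5027509331703186, 0.12121395021677017) 0.021994836628437042 [0.5022551  0.12116449 0.1301031 ] 0.13017917951159386
housing top 1437 ((0.5505433082580566, 0.11736436933279037), (0.14332440495491028, 0.12487446516752243), 30.129507064819336)
base 885
pinlike 507 [0.61395082 0.11825891 0.10876932] 0.11825530415435503
side knob 231 (0.5017562508583069, 0.12202911823987961) 0.024810409173369408 [0.50009592 0.12478333 0.12917895] 0.12951646769391645
housing top 1101 ((0.5552811026573181, 0.12251731753349304), (0.15638598799705505, 0.12763643264770508), 30.57357406616211)
base 643
pinlike 320 [0.61581733 0.12104487 0.10619334] 0.11285318289303059
```

View pics/crop0.png

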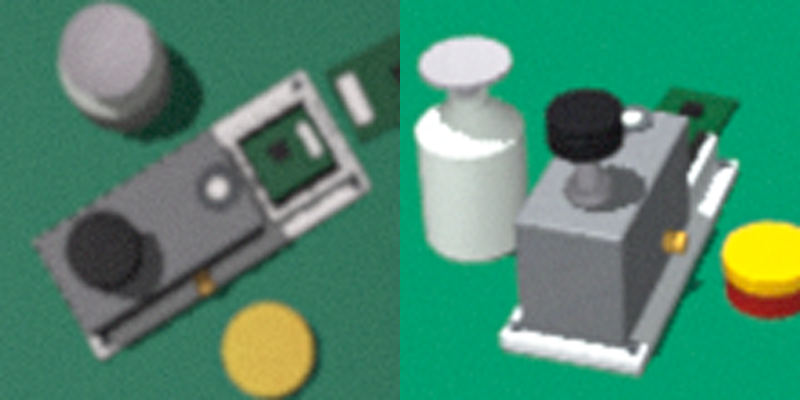

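The crop confirms it: a grey housing on a white base plate, with the black knob (crop 100,250) and the white pin end, almost flush, at (215,188). Both views put the knob face at about (0.502, 0.1215, 0.130). I'll move above it with the jaw shut.

>>> {"method": "step_arm", "body": {
  "steps": [
    {"jaw":0,"tx":0.517,"ty":-0.53,"tz":0},
    {"jaw":0,"tx":0.517,"ty":-0.53,"tz":0},
    {"jaw":0,"tx":0.517,"ty":-0.53,"tz":0},
    {"jaw":0,"tx":0.517,"ty":-0.53,"tz":0},
    {"jaw":0,"tx":0.517,"ty":-0.53,"tz":0},
    {"jaw":0,"tx":0.517,"ty":-0.53,"tz":0},
    {"jaw":0,"tx":0.517,"ty":-0.53,"tz":0},
    {"jaw":0,"tx":0.517,"ty":-0.53,"tz":0}
  ]
}}

```text
invalid input
```

>>> {"method": "step_arm", "body": {
  "steps": [
    {"jaw":0.0,"tx":0.517,"ty":-0.53,"tz":0.0,"ax":0.0,"ay":0.0,"az":0.0},
    {"jaw":0.0,"tx":0.517,"ty":-0.53,"tz":0.0,"ax":0.0,"ay":0.0,"az":0.0},
    {"jaw":0.0,"tx":0.517,"ty":-0.53,"tz":0.0,"ax":0.0,"ay":0.0,"az":0.0},
    {"jaw":0.0,"tx":0.517,"ty":-0.53,"tz":0.0,"ax":0.0,"ay":0.0,"az":0.0},
    {"jaw":0.0,"tx":0.517,"ty":-0.53,"tz":0.0,"ax":0.0,"ay":0.0,"az":0.0},
    {"jaw":0.0,"tx":0.517,"ty":-0.53,"tz":0.0,"ax":0.0,"ay":0.0,"az":0.0},
    {"jaw":0.0,"tx":0.517,"ty":-0.53,"tz":0.0,"ax":0.0,"ay":0.0,"az":0.0},
    {"jaw":0.0,"tx":0.517,"ty":-0.53,"tz":0.0,"ax":0.0,"ay":0.0,"az":0.0}
  ]
}}

```text
time: 1.3
tool_pos: [0.3411, -0.1759, 0.2139]
ee_rot: [3.14, -0.001, 0.275]
wrist_force: [1.1, 0.0, 1.2]
width: 0.0333
```

>>> {"method": "step_arm", "body": {
  "steps": [
    {"jaw":0.0,"tx":0.236,"ty":-0.2425,"tz":0.0,"ax":0.0,"ay":0.0,"az":0.0},
    {"jaw":0.0,"tx":0.236,"ty":-0.2425,"tz":0.0,"ax":0.0,"ay":0.0,"az":0.0},
    {"jaw":0.0,"tx":0.236,"ty":-0.2425,"tz":0.0,"ax":0.0,"ay":0.0,"az":0.0},
    {"jaw":0.0,"tx":0.236,"ty":-0.2425,"tz":0.0,"ax":0.0,"ay":0.0,"az":0.0},
    {"jaw":0.0,"tx":0.236,"ty":-0.2425,"tz":0.0,"ax":0.0,"ay":0.0,"az":0.0},
    {"jaw":0.0,"tx":0.236,"ty":-0.2425,"tz":0.0,"ax":0.0,"ay":0.0,"az":0.0},
    {"jaw":0.0,"tx":0.236,"ty":-0.2425,"tz":0.0,"ax":0.0,"ay":0.0,"az":0.0},
    {"jaw":0.0,"tx":0.236,"ty":-0.2425,"tz":0.0,"ax":0.0,"ay":0.0,"az":0.0}
  ]
}}

```text
time: 2.1
tool_pos: [0.5033, 0.1255, 0.2129]
ee_rot: [-3.141, -0.001, 0.281]
wrist_force: [0.3, 0.0, -0.1]
width: 0.0002
```

```bash
cat > look.py <<'E'
from h import *
import sys
im,d=snapshot("side"); K=6
c=im[215:335,200:320,::-1]; cv2.imwrite(f"pics/{sys.argv[1]}.png",cv2.resize(c,(600,600),interpolation=cv2.INTER_CUBIC))
P=pts("side",d,np.ones_like(d,bool)); px=np.array([.538,.055])
q=P[(np.hypot(*(P[:,:2]-px).T)<.022)&(P[:,2]>.083)&(P[:,2]<.14)]
print("pin",len(q),q.mean(0) if len(q) else '',np.sort(q[:,2])[-6:])
k=P[(np.hypot(*(P[:,:2]-[.5025,.1215]).T)<.03)&(P[:,2]>.1)&(P[:,2]<.15)]; print("knob z hist",np.histogram(k[:,2],np.arange(.1,.151,.005))[0])
for s in silhouettes("side","pin_rod"):
    Q=pts("side",d,s["pixels"]); print("sil",round(s["confidence"],2),s["rect"],np.median(Q,0).round(3) if len(Q) else '')
for z in (.082,.092,.102,.112,.122): print(z,proj("side",[*px,z]).round(1),end=' ')
o=get_obs(); print(o["time"],o["tool_pos"],o["wrist_force"],o["width"])
E
python3 look.py s1
```

```text
pin 3 [0.53729908 0.05994072 0.08395081] [0.08318714 0.08409693 0.08456838]
knob z hist [  3   3  35  46  48 159  68   0   0   0]
0.082 [270.2 253.8] 0.092 [270.1 249.9] 0.102 [269.9 245.8] 0.112 [269.8 241.8] 0.122 [269.7 237.7] 2.2 [0.50211288 0.1219932  0.21340686] [ 0.31282069 -0.21540635  0.44383737] 0.0005265238944937272
```

View pics/s1.png

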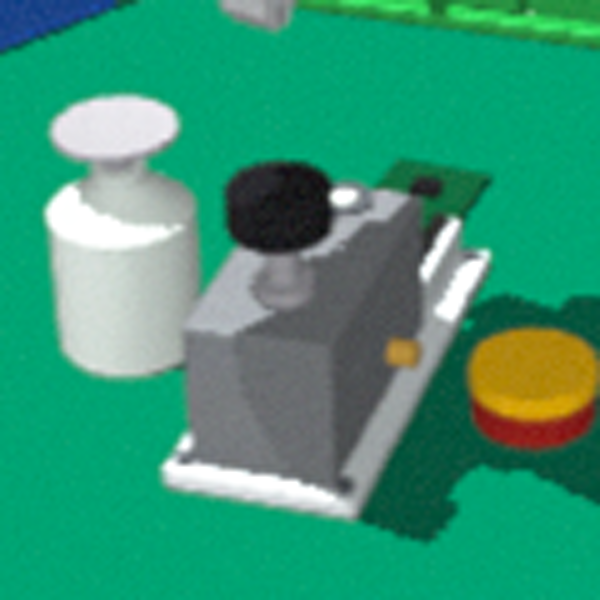

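The pin end shows at crop (348,195), 1–2 mm proud, so the pin is almost fully in. The knob is up with nothing touching it. I'll descend to just above the knob.

>>> {"method": "step_arm", "body": {
  "steps": [
    {"jaw":0.0,"tx":0.0,"ty":0.0,"tz":0.04,"ax":0.0,"ay":0.0,"az":0.0},
    {"jaw":0.0,"tx":0.0,"ty":0.0,"tz":0.068,"ax":0.0,"ay":0.0,"az":0.0},
    {"jaw":0.0,"tx":0.0,"ty":0.0,"tz":0.068,"ax":0.0,"ay":0.0,"az":0.0},
    {"jaw":0.0,"tx":0.0,"ty":0.0,"tz":0.068,"ax":0.0,"ay":0.0,"az":0.0}
  ]
}}

```text
time: 2.6
tool_pos: [0.5018, 0.1206, 0.146]
ee_rot: [3.14, 0.0, 0.275]
wrist_force: [0.3, 0.2, 0.6]
width: 0.001
```

>>> {"method": "step_arm", "body": {
  "steps": [
    {"jaw":0.0,"tx":0.0,"ty":0.0,"tz":0.008,"ax":0.0,"ay":0.0,"az":0.0},
    {"jaw":0.0,"tx":0.0,"ty":0.0,"tz":0.014,"ax":0.0,"ay":0.0,"az":0.0},
    {"jaw":0.0,"tx":0.0,"ty":0.0,"tz":0.019,"ax":0.0,"ay":0.0,"az":0.0},
    {"jaw":0.0,"tx":0.0,"ty":0.0,"tz":0.023,"ax":0.0,"ay":0.0,"az":0.0},
    {"jaw":0.0,"tx":0.0,"ty":0.0,"tz":0.023,"ax":0.0,"ay":0.0,"az":0.0},
    {"jaw":0.0,"tx":0.0,"ty":0.0,"tz":0.023,"ax":0.0,"ay":0.0,"az":0.0}
  ]
}}

```text
time: 3.2
tool_pos: [0.5036, 0.12, 0.1271]
ee_rot: [3.137, -0.005, 0.275]
wrist_force: [-2.0, -1.8, 10.3]
width: 0.0006
```

>>> {"method": "step_arm", "body": {
  "steps": [
    {"jaw":0.0,"tx":-0.001,"ty":0.0,"tz":0.009,"ax":0.0,"ay":0.0,"az":0.0},
    {"jaw":0.0,"tx":-0.001,"ty":0.0,"tz":0.011,"ax":0.0,"ay":0.0,"az":0.0},
    {"jaw":0.0,"tx":-0.001,"ty":0.0,"tz":0.011,"ax":0.0,"ay":0.0,"az":0.0}
  ]
}}

```text
time: 3.5
tool_pos: [0.5038, 0.12, 0.1241]
ee_rot: [3.137, -0.012, 0.275]
wrist_force: [-10.6, -0.8, 25.2]
width: 0.0005
```

The force is well above 12 N and the tip height is 116 mm, so the knob is on its stop. I'll withdraw straight up.

>>> {"method": "step_arm", "body": {
  "steps": [
    {"jaw":0.0,"tx":-0.001,"ty":0.0,"tz":-0.04,"ax":0.0,"ay":0.012,"az":0.0},
    {"jaw":0.0,"tx":-0.001,"ty":0.0,"tz":-0.07,"ax":0.0,"ay":0.012,"az":0.0},
    {"jaw":0.0,"tx":-0.001,"ty":0.0,"tz":-0.07,"ax":0.0,"ay":0.012,"az":0.0},
    {"jaw":0.0,"tx":-0.001,"ty":0.0,"tz":-0.07,"ax":0.0,"ay":0.012,"az":0.0}
  ]
}}

```text
time: 3.9
tool_pos: [0.5026, 0.1198, 0.1954]
ee_rot: [3.136, -0.027, 0.275]
wrist_force: [-0.4, 0.3, -0.5]
width: 0.0001
```

```bash
python3 look.py s2
```

```text
pin 30 [0.53881627 0.05815278 0.0886032 ] [0.09132059 0.09144844 0.09155749 0.09156272 0.09157375 0.09203072]
knob z hist [  2   2  40  44  47 143  81   0   0   0]
0.082 [270.2 253.8] 0.092 [270.1 249.9] 0.102 [269.9 245.8] 0.112 [269.8 241.8] 0.122 [269.7 237.7] 4.0 [0.50131358 0.11966895 0.19258744] [ 0.16471282 -0.52455908 -0.53839332] 0.00021953171850143358
```

View pics/s2.png

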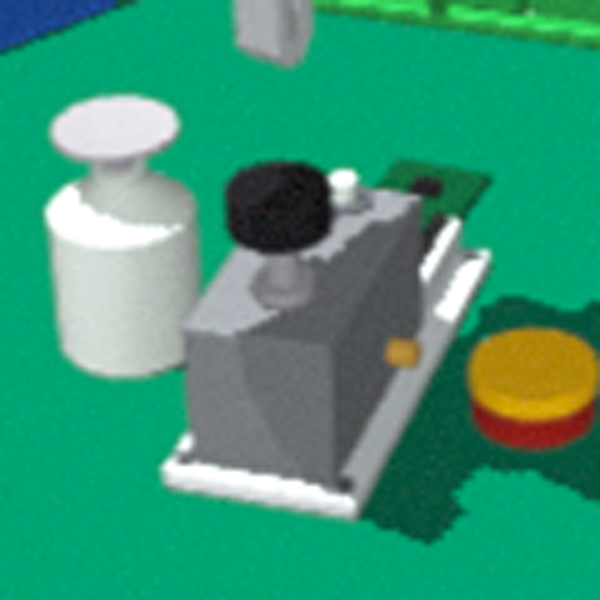

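The pin is now about 10 mm out, with its tip at 0.092 (crop 345,180). The knob is back up and the holder hasn't moved. Stroke 2.

>>> {"method": "step_arm", "body": {
  "steps": [
    {"jaw":0.0,"tx":-0.001,"ty":-0.001,"tz":0.035,"ax":0.0,"ay":-0.027,"az":0.0},
    {"jaw":0.0,"tx":-0.001,"ty":-0.001,"tz":0.048,"ax":0.0,"ay":-0.027,"az":0.0},
    {"jaw":0.0,"tx":-0.001,"ty":-0.001,"tz":0.054,"ax":0.0,"ay":-0.027,"az":0.0},
    {"jaw":0.0,"tx":-0.001,"ty":-0.001,"tz":0.062,"ax":0.0,"ay":-0.027,"az":0.0},
    {"jaw":0.0,"tx":-0.001,"ty":-0.001,"tz":0.07,"ax":0.0,"ay":-0.027,"az":0.0},
    {"jaw":0.0,"tx":-0.001,"ty":-0.001,"tz":0.0765,"ax":0.0,"ay":-0.027,"az":0.0},
    {"jaw":0.0,"tx":-0.001,"ty":-0.001,"tz":0.0765,"ax":0.0,"ay":-0.027,"az":0.0},
    {"jaw":0.0,"tx":-0.001,"ty":-0.001,"tz":0.0765,"ax":0.0,"ay":-0.027,"az":0.0}
  ]
}}

```text
time: 4.8
tool_pos: [0.4995, 0.1203, 0.124]
ee_rot: [3.137, 0.008, 0.275]
wrist_force: [-18.8, -2.8, 32.0]
width: 0.0008
```

>>> {"method": "step_arm", "body": {
  "steps": [
    {"jaw":0.0,"tx":0.0,"ty":0.0,"tz":-0.04,"ax":0.0,"ay":0.0,"az":0.0},
    {"jaw":0.0,"tx":0.003,"ty":-0.001,"tz":-0.07,"ax":0.0,"ay":0.008,"az":0.0},
    {"jaw":0.0,"tx":0.003,"ty":-0.001,"tz":-0.07,"ax":0.0,"ay":0.008,"az":0.0},
    {"jaw":0.0,"tx":0.003,"ty":-0.001,"tz":-0.07,"ax":0.0,"ay":0.008,"az":0.0}
  ]
}}

```text
time: 5.2
tool_pos: [0.5027, 0.1225, 0.1943]
ee_rot: [3.137, -0.001, 0.275]
wrist_force: [-0.3, 0.0, -0.4]
width: 0.0004
```

```bash
python3 look.py s3
```

```text
pin 51 [0.53813423 0.05926648 0.0940144 ] [0.10188384 0.10213906 0.10246321 0.10253134 0.10255132 0.10264646]
knob z hist [  4   2  41  38  52 141  85   0   0   0]
sil 0.68 [277.4, 246.7, 298.2, 260.1] [ 0.613 -0.064  0.005]
sil 0.59 [268.8, 248.9, 269.9, 252.7] [0.537 0.06  0.093]
0.082 [270.2 253.8] 0.092 [270.1 249.9] 0.102 [269.9 245.8] 0.112 [269.8 241.8] 0.122 [269.7 237.7] 5.3 [0.50153321 0.12233564 0.19195302] [-0.07493504 -0.32338621 -1.51555054] 0.0006028436852171667
```

View pics/s3.png

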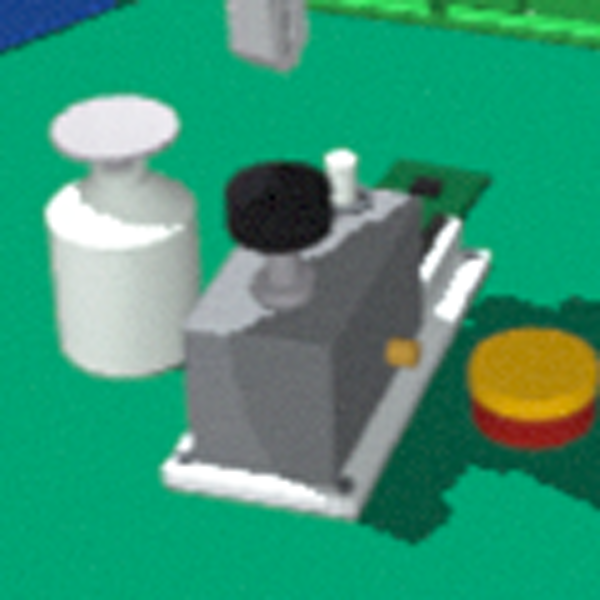

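The pin is about 20 mm out, with its tip at 0.102 (crop 342,160). The knob is up and the holder is unmoved. Stroke 3.

>>> {"method": "step_arm", "body": {
  "steps": [
    {"jaw":0.0,"tx":0.001,"ty":0.0,"tz":0.035,"ax":0.0,"ay":0.0,"az":0.0},
    {"jaw":0.0,"tx":0.001,"ty":0.0,"tz":0.048,"ax":0.0,"ay":0.0,"az":0.0},
    {"jaw":0.0,"tx":0.001,"ty":0.0,"tz":0.054,"ax":0.0,"ay":0.0,"az":0.0},
    {"jaw":0.0,"tx":0.001,"ty":0.0,"tz":0.062,"ax":0.0,"ay":0.0,"az":0.0},
    {"jaw":0.0,"tx":0.001,"ty":0.0,"tz":0.07,"ax":0.0,"ay":0.0,"az":0.0},
    {"jaw":0.0,"tx":0.001,"ty":0.0,"tz":0.0755,"ax":0.0,"ay":0.0,"az":0.0},
    {"jaw":0.0,"tx":0.001,"ty":0.0,"tz":0.0755,"ax":0.0,"ay":0.0,"az":0.0},
    {"jaw":0.0,"tx":0.001,"ty":0.0,"tz":0.0755,"ax":0.0,"ay":0.0,"az":0.0}
  ]
}}

```text
time: 6.1
tool_pos: [0.5002, 0.1221, 0.124]
ee_rot: [3.138, 0.006, 0.275]
wrist_force: [-17.0, -1.4, 31.9]
width: 0.0006
```

>>> {"method": "step_arm", "body": {
  "steps": [
    {"jaw":0.0,"tx":0.0,"ty":0.0,"tz":-0.04,"ax":0.0,"ay":0.0,"az":0.0},
    {"jaw":0.0,"tx":0.003,"ty":0.0,"tz":-0.07,"ax":0.0,"ay":0.006,"az":0.0},
    {"jaw":0.0,"tx":0.003,"ty":0.0,"tz":-0.07,"ax":0.0,"ay":0.006,"az":0.0},
    {"jaw":0.0,"tx":0.003,"ty":0.0,"tz":-0.07,"ax":0.0,"ay":0.006,"az":0.0}
  ]
}}

```text
time: 6.5
tool_pos: [0.5035, 0.1233, 0.1942]
ee_rot: [3.138, -0.001, 0.275]
wrist_force: [-0.2, 0.7, 0.3]
width: 0.0006
```

```bash
python3 look.py s4
```

```text
pin 70 [0.5380635  0.05935712 0.09916807] [0.11118822 0.11140372 0.1114855  0.11169743 0.11182696 0.11254898]
knob z hist [  3   5  35  50  44 150  72   0   0   0]
sil 0.37 [266.9, 242.9, 270.8, 254.3] [0.537 0.06  0.098]
0.082 [270.2 253.8] 0.092 [270.1 249.9] 0.102 [269.9 245.8] 0.112 [269.8 241.8] 0.122 [269.7 237.7] 6.6 [0.50239531 0.12312051 0.19187221] [ 0.6264538  -0.01369566 -0.79846908] -6.127671517584419e-05
```

View pics/s4.png

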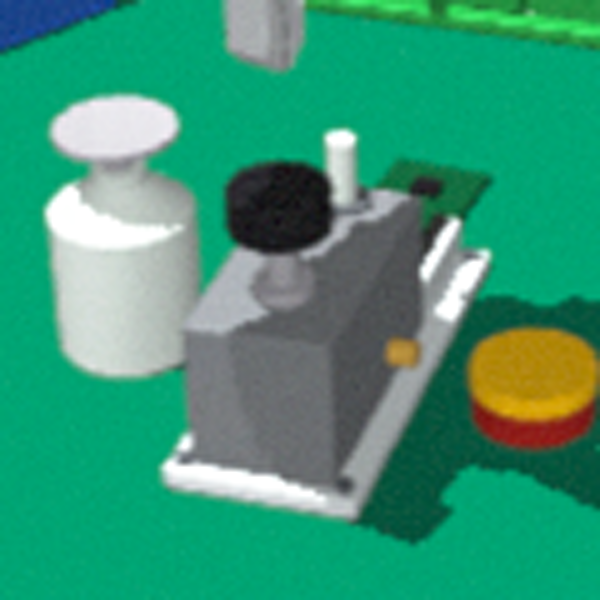

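The pin is about 30 mm out, with its tip at 0.112 (crop 340,140) and no foot showing yet. One more stroke should do it.

>>> {"method": "step_arm", "body": {
  "steps": [
    {"jaw":0.0,"tx":0.0,"ty":0.001,"tz":0.035,"ax":0.0,"ay":0.0,"az":0.0},
    {"jaw":0.0,"tx":0.0,"ty":0.001,"tz":0.048,"ax":0.0,"ay":0.0,"az":0.0},
    {"jaw":0.0,"tx":0.0,"ty":0.001,"tz":0.054,"ax":0.0,"ay":0.0,"az":0.0},
    {"jaw":0.0,"tx":0.0,"ty":0.001,"tz":0.062,"ax":0.0,"ay":0.0,"az":0.0},
    {"jaw":0.0,"tx":0.0,"ty":0.001,"tz":0.07,"ax":0.0,"ay":0.0,"az":0.0},
    {"jaw":0.0,"tx":0.0,"ty":0.001,"tz":0.0755,"ax":0.0,"ay":0.0,"az":0.0},
    {"jaw":0.0,"tx":0.0,"ty":0.001,"tz":0.0755,"ax":0.0,"ay":0.0,"az":0.0},
    {"jaw":0.0,"tx":0.0,"ty":0.001,"tz":0.0755,"ax":0.0,"ay":0.0,"az":0.0}
  ]
}}

```text
time: 7.4
tool_pos: [0.5005, 0.1217, 0.124]
ee_rot: [3.138, 0.005, 0.276]
wrist_force: [-18.2, -2.8, 32.3]
width: 0.0006
```

>>> {"method": "step_arm", "body": {
  "steps": [
    {"jaw":0.0,"tx":0.0,"ty":0.0,"tz":-0.04,"ax":0.0,"ay":0.0,"az":0.0},
    {"jaw":0.0,"tx":0.003,"ty":0.0,"tz":-0.07,"ax":0.0,"ay":0.006,"az":0.0},
    {"jaw":0.0,"tx":0.003,"ty":0.0,"tz":-0.08,"ax":0.0,"ay":0.006,"az":0.0},
    {"jaw":0.0,"tx":0.003,"ty":0.0,"tz":-0.08,"ax":0.0,"ay":0.006,"az":0.0}
  ]
}}

```text
time: 7.8
tool_pos: [0.5045, 0.123, 0.2052]
ee_rot: [3.138, -0.003, 0.276]
wrist_force: [-0.0, 0.1, 0.5]
width: 0.0006
```

```bash
python3 look.py s5
```

```text
pin 98 [0.53759536 0.05949474 0.10302058] [0.12095529 0.12095932 0.12109771 0.12141549 0.12184018 0.12203751]
knob z hist [  1   0  40  50  46 146  78   0   0   0]
sil 0.65 [267.3, 236.0, 271.7, 256.4] [0.537 0.06  0.099]
sil 0.53 [292.5, 282.5, 317.8, 308.1] [0.443 0.038 0.024]
0.082 [270.2 253.8] 0.092 [270.1 249.9] 0.102 [269.9 245.8] 0.112 [269.8 241.8] 0.122 [269.7 237.7] 7.9 [0.50284601 0.12276119 0.20181208] [-0.44828773  0.1093868  -0.66158969] 0.00044046605351481203
```

View pics/s5.png

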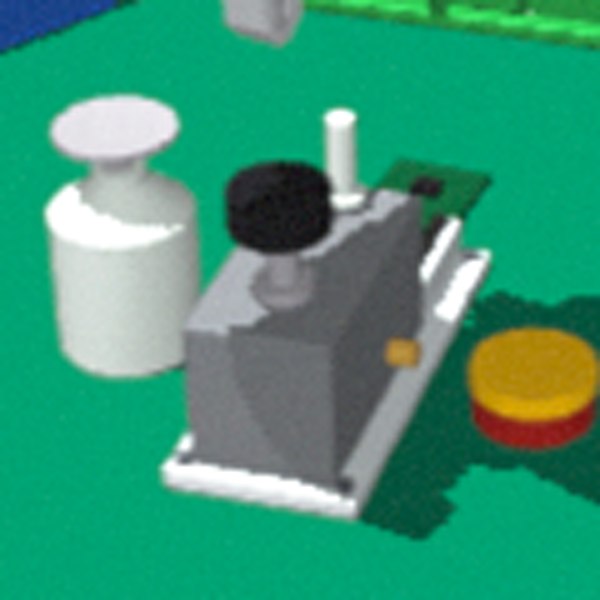

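The pin is fully out: its tip is at 0.122 (crop 340,118) and the wide white foot shows at (348,200). The knob is up and the holder hasn't moved. I'll raise the tool a bit more and hand in.

>>> {"method": "step_arm", "body": {
  "steps": [
    {"jaw":0.0,"tx":0.0,"ty":0.0,"tz":-0.05,"ax":0.0,"ay":0.0,"az":0.0},
    {"jaw":0.0,"tx":0.0,"ty":0.0,"tz":-0.06,"ax":0.0,"ay":0.0,"az":0.0},
    {"jaw":0.0,"tx":0.0,"ty":0.0,"tz":-0.06,"ax":0.0,"ay":0.0,"az":0.0},
    {"jaw":0.0,"tx":0.0,"ty":0.0,"tz":-0.06,"ax":0.0,"ay":0.0,"az":0.0}
  ]
}}

```text
time: 8.3
tool_pos: [0.5028, 0.1229, 0.2602]
ee_rot: [3.139, 0.005, 0.276]
wrist_force: [-0.3, 0.5, 0.5]
width: 0.0004
```

```bash
python3 look.py s6 && python3 -c "
from bench import *
print(close_job())"
```

```text
pin 100 [0.5376032  0.05939873 0.10228908] [0.1213401  0.12185375 0.12208126 0.12215533 0.12221527 0.12237099]
knob z hist [  3   3  36  49  43 153  73   0   0   0]
0.082 [270.2 253.8] 0.092 [270.1 249.9] 0.102 [269.9 245.8] 0.112 [269.8 241.8] 0.122 [269.7 237.7] 8.4 [0.50242502 0.12287853 0.25968284] [ 0.33843337 -0.18761861  0.5501201 ] 0.0005647555922887439
the job is handed in; nothing more can be done
None
```

I pumped the grey holder's knob with four full strokes, using the shut fingertips, then stopped, raised the tool clear and handed the job in at about 8.4 s.

- **Pin:** it started almost fully in. After each stroke I checked it with the side camera: its tip stood at about 92, 102, 112 and 122 mm. In the last picture its thick foot was showing.
- **Strokes:** on the first stroke the initial push stopped about 3 mm short, so I pressed on in the same stroke. All four then ended on the stop, with a wrist force of 25–32 N.
- **Last checks:** the depth reading still put the pin at 122 mm and the knob at its starting height. The fingertips were about 120 mm above the knob, with no contact force.
- **Sideways force:** up to about 19 N of it came with the presses. The holder, dispenser and tin looked unmoved in the side crops, but I did not re-measure the other bystanders.
- **Pin detection:** the pin network was unreliable, with misses and false hits, so I relied on depth and the pictures.

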